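# Present an objective's front lens to the inspection camera

## Robot

A 6-joint arm with a two-finger parallel gripper is mounted at the origin on the work surface. World frame = base frame: x ahead of the robot, y to its left, z up, the work surface at z = 0. Lengths are in m, angles in rad, forces in N, time in s.
With the tool pointing down it reaches from about 0.275 to 0.75 m from the base axis. Payload 10.2 kg.
Tool frame: the origin (TCP) lies at the very end of the fingers, on their centre line; the grasp point (between the pads) lies tcp_to_grasp behind it (tcp_to_grasp is the distance from the TCP to the grasp point, in m); y points along the fingers, x is the direction in which the jaws open and shut, and the axes are right-handed (so a half turn about y gives the same grasp; the last joint's range is limited). The gripper opens to 88 mm and grips with 3 to 60 N. Pads are 18 mm wide; open, the fingers measure 123 mm over their backs; the gripper's body (75 mm by 187 mm) begins 45 mm behind the grasp point.
Start: joints at [1.036, 0.313, 1.498, -0, 1.331, -0.223], TCP at [0.161, 0.5, 0.239] pointing down, gripper open.
Joint ranges: [-2.94, 2.94], [-0.97, 2.17], [0.19, 2.56], [-1.23, 4.37], [0.02, 3.11], [-2.88, 2.88]. Speed limits (rad/s): [2.39, 2.39, 3.01, 3.14, 3.14, 3.14].

## Interface

Orientations are given as a rotation vector (axis times angle).
In Python, from station import observe, camera, job_done, tcp_to_grasp gives the robot as it stands.
- The arm moves only by the tool carry_out, never from a script. Its argument "motion" is a list of rows, each an object of numbers: "x", "y", "z": the shift along the world's x, y, z in m; "rx", "ry", "rz": the turn, a rotation vector about the world's x, y, z in degrees; "claw": the gripper's target within -1 to 1 (shut at 1, half-way at 0, fully open at -1). A call has 1 to 8 rows; each row is the pose to reach, as a shift and turn from the pose measured when the call began; what a row does not reach only later rows make up. A row lasts 1/10 s, in which the tool goes at most 50 mm and 8.59 degrees, less where a joint would pass 70% of its speed; a pose out of reach is approached as far as the arm can. A call with a gripper value outside its range is refused whole. The fingers move at their own pace and stop on an object; "force" is the grip in N (left out, the last holds). Time passes only in rows, so rows that repeat a pose let the fingers close. It gives the time, the measured TCP pose, the force and the opening at its end, in the units of the state.
- observe(): the state, without advancing time (a new reading comes with each control period).
- camera(name): name is "scene" or "top" or "wrist"; returns a dict with "frame" (400x640x3 uint8, blue, green, red), "z_map" (400x640 float32, m along the optical axis (not along the pixel's ray), 0 where there is no reading), "fx", "fy", "cx", "cy" (pixels), "R" (3x3) and "t" (3): a world point X has camera coordinates R X + t. Camera axes: x right, y down, z forward; pixel columns grow to the right and rows downward; lengths in m; the calibration is good to about 2 mm. A picture is of the moment at which its call begins.
- job_done(): hands the job in, once; it reports no verdict.
The state is a dict: "time_s": time; "qpos": joint angles; "joint_velocities": joint speeds; "effort": joint torques, N m; "eef_pos": TCP position; "tcp_rot": TCP orientation; "force": force on the tool from outside, world axes, zero at the start; "ft_torque": the same for the moment, N m; "opening": finger opening in m.
Only numpy, scipy, OpenCV 4.12 (cv2) and the standard library are available. Lean on these libraries where they do the work, as an engineer would, in place of code of your own. Each camera call takes 0.05 s, during which the arm holds its last target.

## Task

Check the front lens of the microscope objective with the blue band: flick the ring light's toggle over to on, then lift the blue-banded objective out of the rack and hold it up to the inspection camera, nose pointing straight into the camera along its axis, with the nose tip about 45 mm in front of the ring light. Finish while still holding it there, steady in the air; do not bump the camera or let the objective touch it, and leave the other objectives and the small things on the bench where they are.

Things in the scene. Friction and masses are not known exactly. Their poses are not given: they have to be found in the camera images.
- obj_blue_center (a point): Centre, half-way up, of the blue-banded microscope objective, the one to inspect: 73 mm long, 0.1 to 0.2 kg, standing nose down in a rack hole. z axis from nose to thread. From the nose: steel nose 24 mm long (12 mm wide at the tip, 23 at its root), aluminium barrel 32 mm wide and 40 long, 4 mm conical shoulder, 5 mm brass thread 20 mm wide. Point 36.5 mm from the nose tip.
- obj_blue_nose (a point): Front lens at the nose tip of the blue-banded objective, on its axis; z axis from nose to thread. In the rack it is 24 mm below the block's top, the barrel's lower edge resting on the block. The blue band covers the top 10 mm of the barrel and the cone above, so from above it is a blue ring about the thread.
- rack: Grey bored block 66 (its x) x 244 (its y) x 36 mm high, fixed to the bench; origin at the centre of its underside. Four holes 25 mm wide, 28 mm deep in a row along its y, at -90, -30, 30 and 90 mm; one objective stands in each, the blue one in any of them.
- obj_red_center (a point): Half-way up the red-banded objective (67 mm long, barrel 32 mm wide), another in the rack. Not wanted.
- obj_yellow_center (a point): Half-way up the yellow-banded objective (73 mm long, barrel 32 mm wide), another in the rack. Not wanted.
- obj_white_center (a point): Half-way up the white-banded objective (73 mm long, barrel 32 mm wide), another in the rack. Not wanted.
- toggle (a joint): The ring light's switch: a steel bat-handle toggle on the lid of the supply box. 0 rad = off, leaning 0.45 rad to the box's -x side (robot side, white mark); 0.9 rad = on, leaning 0.45 rad to the +x side (green mark). Stays where it is left; about 2 N at the tip moves it.
- toggle_pivot (a point): Pivot of the toggle, 2 mm above the supply box's lid, fixed to the box; x axis = direction in which the toggle is pushed on. Toggle 34 mm long from here to the centre of its rounded end, 8 mm thick, 12 at the end. Box: grey, 110 (x) x 80 (y) x 45 mm high, fixed to the bench, pivot over its centre; a dimmer knob 12 mm high stands 41 mm in +x, 21 mm in -y from the pivot.
- ring_face (a point): Centre of the front face of the inspection camera's ring light (black ring 64 mm wide, white LEDs round a dark window), on the optical axis. z axis points out along the axis, up and towards the robot side, 25 to 45 degrees off vertical. Behind it a white barrel 40 mm wide, 120 mm long, on a stiff hinge 48 mm behind this face, 115 mm above the bench.
- focus (a point): Focus point of the inspection camera, in the air on the optical axis, 45 mm out from the ring light's face; z axis points out of the camera along the axis, as for ring_face.
- camera_stand: Stand of the inspection camera: steel foot 150 (x) x 112 (y) x 14 mm, fixed to the bench, with two grey cheeks that carry the camera's hinge; origin under its centre, below the hinge. The camera looks up and to the stand's -x side.
- oil_bottle: Small amber immersion-oil bottle, 32 mm in diameter, 72 mm high, standing; origin under its centre.
- canister: Empty black objective canister with grey cap, 45 mm in diameter, 70 mm high, standing; origin under its centre.
- dish: Glass dish 90 mm in diameter, 15 mm high; origin under its centre.
- screwdriver: Small screwdriver, 120 mm long, lying; x along it.
Mind the look-alikes: they are no part of the job. What is shaped like the camera_stand but yellow is not meant.

How it is judged:
On the way, in this order (a step that is already met when the one before it is completed fails the run):
1. the ring light is switched on while the objective still stands in the rack (value of joint toggle above 0.7 rad and distance of obj_blue_center from where it was at the start of the episode below 0.01 m), for 0.2 s.
2. the blue-banded objective is lifted clear of the rack, in the fingers (z of obj_blue_nose in the frame of rack above 0.045 m and contact force between the fingers and obj_blue above 1 N), for 0.2 s.
At the end, for the whole second after the job is handed in: Fingers alone hold the blue objective still, nose tip within 12 mm of the focus point, its axis within 10 degrees of the camera axis, nose to camera; toggle above 0.7 rad; other objectives within 10 mm, camera aim 5 mm, bottle, canister, dish and screwdriver 20 mm of their starts (distance between obj_blue_nose and focus below 0.012 m and angle between the z axis of obj_blue_nose and the z axis of focus, either way round below 0.175 rad and z of obj_blue_center in the frame of focus above 0.02 m and height (world z) of obj_blue_nose above 0.12 m and contact force between the fingers and obj_blue above 1 N and contact force between obj_blue and camera_stand below 0.05 N and linear speed of obj_blue below 0.02 m/s and angular speed of obj_blue below 0.15 rad/s and value of joint toggle above 0.7 rad and distance of each of obj_red_center, obj_yellow_center, obj_white_center from where it was at the start of the episode below 0.01 m and distance of focus from where it was at the start of the episode below 0.005 m and distance of each of oil_bottle, canister, dish, screwdriver from where it was at the start of the episode below 0.02 m); the arm keeps its last pose, push and grip.
It fails at once if the objective strikes the inspection camera (contact force between obj_blue and camera_stand above 1 N).
It fails at once if the robot bumps the inspection camera (contact force between any of the fingers, the arm and camera_stand above 5 N).
It fails at once if the camera is knocked out of aim (distance of focus from where it was at the start of the episode above 0.006 m).
It fails at once if another objective is lifted or knocked out of its place (distance of any of obj_red_center, obj_yellow_center, obj_white_center from where it was at the start of the episode above 0.015 m).
It fails at once if the bottle, canister, dish or screwdriver is shoved or knocked over (distance of any of oil_bottle, canister, dish, screwdriver from where it was at the start of the episode above 0.03 m or angle between any of oil_bottle, canister's own z axis and vertical above 0.5 rad).
It also fails if it takes over 48 s, if anything falls off the work surface, if the arm or the gripper's body presses on something with over 40 N, if the wrist force passes 120 N, or if a joint passes its speed limit or range.

## Working session

There is one attempt and no reset: what is moved stays moved. The work goes in short steps, Python scripts to look and compute and a tool call to move; the robot and the scene stay as the last step left them, time stands still between calls to the robot, and variables do not carry over. Pictures are saved under pics/ and viewed, and the job is handed in when it is done.

Besides the shell and the picture viewer there is one more tool, called after "Emit:" in YAML: its name, and indented under it one key for each argument. carry_out: Moves the arm, as the interface text tells. Its arguments: {"type":"object","properties":{"motion":{"type":"array"},"force":{"type":"number"}},"required":["motion"]}

```bash
mkdir -p pics; ls; cat > h.py <<'E'
import numpy as np, cv2
from station import observe, camera, job_done, tcp_to_grasp
def world(c,u,v,z=None):
    z=c["z_map"][v,u] if z is None else z
    p=np.array([(u-c["cx"])/c["fx"]*z,(v-c["cy"])/c["fy"]*z,z])
    return c["R"].T@(p-c["t"])
def ray(c,u,v,h):
    d=c["R"].T@np.array([(u-c["cx"])/c["fx"],(v-c["cy"])/c["fy"],1.]); o=-c["R"].T@c["t"]
    return o+d*(h-o[2])/d[2]
def cloud(c):
    v,u=np.mgrid[0:400,0:640]; z=c["z_map"]
    P=np.stack([(u-c["cx"])/c["fx"]*z,(v-c["cy"])/c["fy"]*z,z],-1)
    return (P-c["t"])@c["R"]
def proj(c,X):
    p=c["R"]@np.asarray(X)+c["t"]; return p[0]/p[2]*c["fx"]+c["cx"],p[1]/p[2]*c["fy"]+c["cy"]
E
python3 - <<'E'
from h import *
import pickle
print(observe(), tcp_to_grasp)
for n in ["scene","top","wrist"]:
    c=camera(n); cv2.imwrite(f"pics/{n}0.png",c["frame"]); pickle.dump(c,open(f"{n}0.pkl","wb"))
    print(n,c["fx"],c["cx"],c["cy"],-c["R"].T@c["t"],c["R"][2])
E
```

```text
pics
{'time_s': 0.0, 'qpos': array([ 1.03561593e+00,  3.13421278e-01,  1.49842696e+00, -1.39670985e-08,
        1.33099789e+00, -2.23385965e-01]), 'joint_velocities': array([-0.00010039, -0.00076921, -0.00154082, -0.00027445,  0.00167042,
       -0.00029764]), 'effort': array([-3.90690786e-05, -4.02212548e+01, -2.52270341e+01,  6.94222120e-02,
        3.52354464e-02, -7.35233220e-05]), 'eef_pos': array([0.16092947, 0.49946991, 0.23817958]), 'tcp_rot': array([-1.34122893, -0.9756308 ,  0.97754088]), 'force': array([-0.375579  ,  0.63718768,  0.03052349]), 'ft_torque': array([-0.07431476, -0.01458521, -0.0064056 ]), 'opening': 0.08822339191517267} 0.0187
scene 465.7100016118562 319.9279779735423 202.17544127546162 [ 1.02828717 -0.57719684  1.11109653] [-0.3630996   0.49819747 -0.78737409]
top 490.95780837774674 321.2235057966939 206.1058692701589 [0.33815677 0.05626259 1.53168637] [ 0.18263919  0.00348373 -0.98317383]
wrist 290.3213184659259 313.5003749138024 200.5353262742716 [0.0902091  0.52299213 0.38438087] [ 0.27543116 -0.08887988 -0.95720324]
```

View pics/scene0.png

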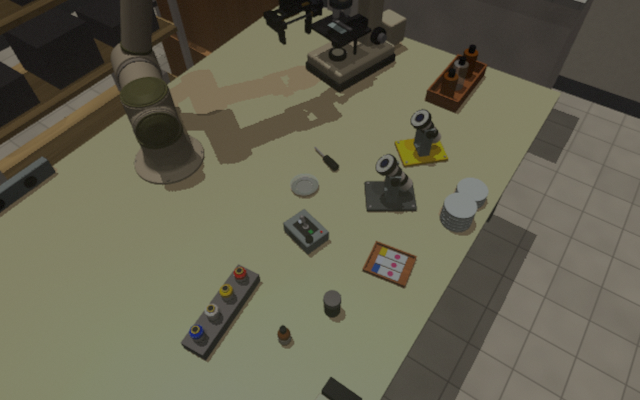

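View pics/top0.png

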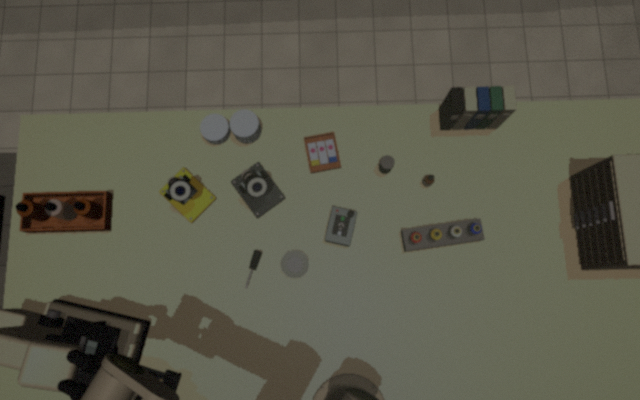

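View pics/wrist0.png

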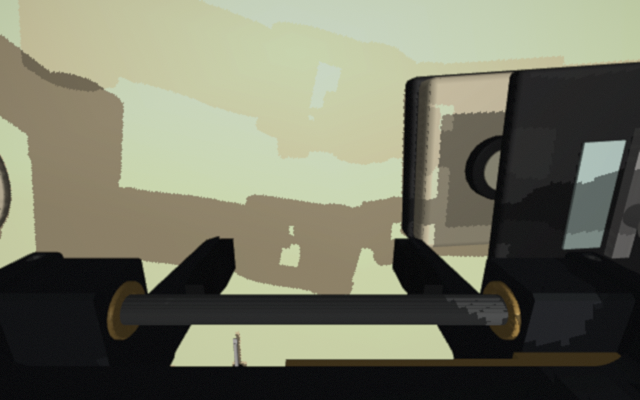

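The top view shows four objectives in the rack at (416..476, 229..237), with blue at the right end (475,229) and white beside it at (456,231). The supply box is at (341,225). There are two camera stands: grey at (258,190), which is the one meant, and yellow at (187,193), the look-alike. I'll confirm with enlarged crops and measure.

```bash
python3 - <<'E'
from h import *
import pickle
t=pickle.load(open("top0.pkl","rb")); s=pickle.load(open("scene0.pkl","rb"))
def crop(c,u0,u1,v0,v1,k): return cv2.resize(cv2.convertScaleAbs(c["frame"][v0:v1,u0:u1],alpha=1.6),None,fx=k,fy=k,interpolation=cv2.INTER_CUBIC)
cv2.imwrite("pics/topA.png",crop(t,225,365,155,255,5.5))
cv2.imwrite("pics/topB.png",crop(t,395,490,210,260,8))
cv2.imwrite("pics/scA.png",crop(s,270,450,100,260,3.7))
for n,u,v in [("blue",475,229),("white",456,231),("yellow",436,235),("red",416,238),("boxlid",335,235),("ring",256,187),("foot",270,205),("table",330,300),("bottle",428,180),("can",386,163),("dish",294,263),("scr",254,262)]:
    print(n,t["frame"][v,u],world(t,u,v).round(4))
P=cloud(t)
# rack
for nm,(u0,u1,v0,v1,z0,z1) in dict(rack=(395,490,212,258,.033,.039),box=(318,365,200,252,.042,.048)).items():
    Q=P[v0:v1,u0:u1].reshape(-1,3); Q=Q[(Q[:,2]>z0)&(Q[:,2]<z1)]
    r=cv2.minAreaRect((Q[:,:2]*1000).astype(np.float32)); print(nm,len(Q),r,Q[:,2].mean())
E
```

```text
blue [46 67 70] [ 0.5273 -0.395   0.0771]
white [37 47 48] [ 0.5219 -0.3364  0.0836]
yellow [43 64 66] [ 0.5109 -0.2752  0.0888]
red [42 57 62] [ 0.5045 -0.2175  0.0796]
boxlid [72 76 74] [0.5229 0.0219 0.0516]
ring [35 31 29] [0.654  0.247  0.1576]
foot [48 55 55] [0.6274 0.2226 0.0156]
table [ 93 105 103] [0.3295 0.0418 0.0009]
bottle [29 40 53] [ 0.6872 -0.2708  0.0499]
can [60 67 68] [ 0.7389 -0.1407  0.0718]
dish [82 84 86] [4.450e-01 1.506e-01 4.000e-04]
scr [26 33 31] [0.4491 0.271  0.0283]
rack 811 ((518.24462890625, -308.77239990234375), (66.50324249267578, 244.6994171142578), 6.978103160858154) 0.03610620446609087
box 537 ((551.766357421875, 3.1306838989257812), (79.08906555175781, 110.40801239013672), 75.39336395263672) 0.04518671986251337
```

View pics/topA.png

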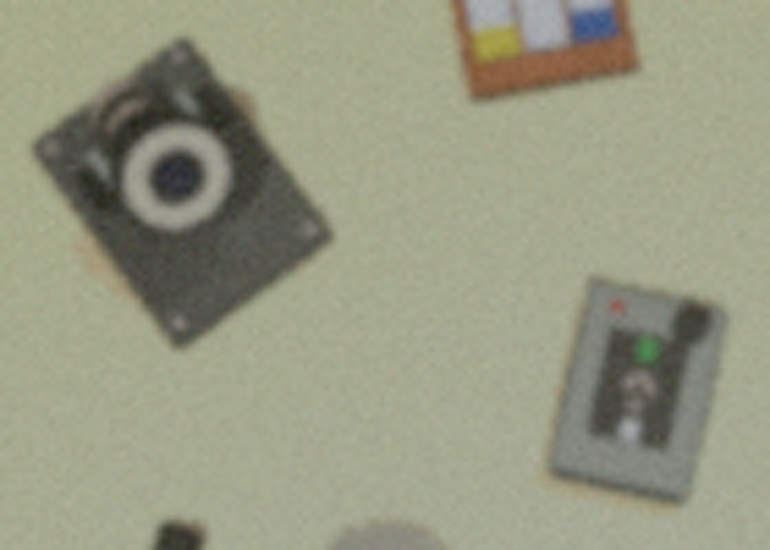

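View pics/topB.png

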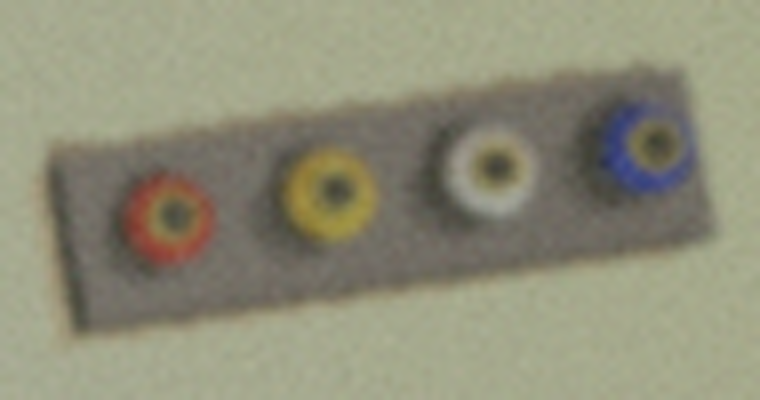

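View pics/scA.png

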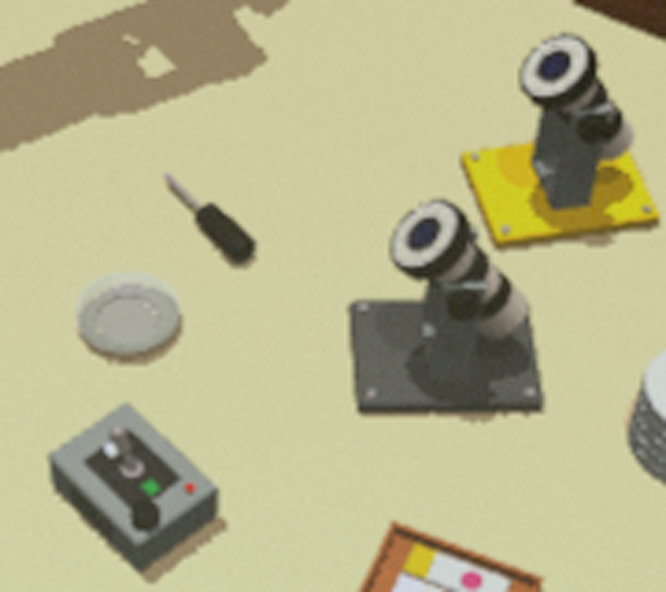

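The crops confirm the blue objective at the rack's far right end, at top-view pixel ~(476,229): it is the only one with a blue ring around brass. The grey stand's ring is at top (257,187) and scene (386,164). The toggle leans towards the white mark, so it is off. Next I measure the ring pose and the exact blue centre.

```bash
cat > m.py <<'E'
from h import *
import pickle
t=pickle.load(open("top0.pkl","rb")); s=pickle.load(open("scene0.pkl","rb"))
def dirn(c,u,v):
    d=c["R"].T@np.array([(u-c["cx"])/c["fx"],(v-c["cy"])/c["fy"],1.]); return -c["R"].T@c["t"],d/np.linalg.norm(d)
def tri(a,b):
    (o1,d1),(o2,d2)=a,b
    k=np.linalg.lstsq(np.c_[d1,-d2],o2-o1,rcond=None)[0]; p,q=o1+k[0]*d1,o2+k[1]*d2
    return (p+q)/2,np.linalg.norm(p-q)*1000
def ringc(c,u,v,r):
    g=cv2.cvtColor(c["frame"],cv2.COLOR_BGR2GRAY)
    m=np.zeros_like(g); cv2.circle(m,(u,v),r,255,-1)
    b=((g>np.percentile(g[m>0],65))&(m>0)).astype(np.uint8)
    cs,_=cv2.findContours(b,cv2.RETR_EXTERNAL,cv2.CHAIN_APPROX_NONE)
    k=max(cs,key=cv2.contourArea); return cv2.fitEllipse(k)
et=ringc(t,257,187,12); es=ringc(s,386,164,13); print(et,es)
ring,e=tri(dirn(t,*et[0]),dirn(s,*es[0])); print("ring",ring,e)
P=cloud(t)
Q=P[150:225,225:292].reshape(-1,3); Q=Q[(Q[:,2]>.008)&(Q[:,2]<.020)]
r=cv2.minAreaRect((Q[:,:2]*1000).astype(np.float32)); print("foot",r,Q[:,2].mean())
h=np.array([*np.array(r[0])/1000,.115]); a=ring-h; print("axis",a/np.linalg.norm(a),np.linalg.norm(a),np.degrees(np.arccos(a[2]/np.linalg.norm(a))),np.degrees(np.arctan2(a[1],a[0])))
for c,(u,v),R in((t,(257,187),14),(s,(386,164),16)):
    Q=cloud(c)[v-R:v+R,u-R:u+R].reshape(-1,3); d=np.linalg.norm(Q-ring,axis=1); Q=Q[d<.031]
    for i in range(4):
        m=Q.mean(0); n=np.linalg.svd(Q-m)[2][2]; n*=np.sign(n[2]); rr=(Q-m)@n; Q=Q[abs(rr)<.004]
    print("plane",len(Q),m,n,(ring-m)@n*1000,rr.std()*1000)
# blue
for c in(t,s):
    hsv=cv2.cvtColor(c["frame"],cv2.COLOR_BGR2HSV); b=cv2.inRange(hsv,(105,120,40),(130,255,255))
    W=cloud(c); near=(abs(W[...,0]-.52)<.08)&(abs(W[...,1]+.40)<.06); b[~near]=0
    vv,uu=np.nonzero(b); print("blue",len(uu),uu.mean(),vv.mean(),W[b>0].mean(0))
# expected hole from rack rect
ang=np.radians(6.978); ax=np.array([-np.sin(ang),np.cos(ang)]); print("holes",[(np.array([.51824,-.30877])+k*ax).round(4) for k in(-.09,-.03,.03,.09)])
for c,u,v in((t,395+657/8,210+145/8),(t,395+497/8,210+167/8)): print("thread top",ray(c,u,v,.085))
print("sc thread",proj(s,[.529,-.398,.085]), "top", proj(t,[.529,-.398,.085]))
E
python3 m.py
```

```text
((256.5555114746094, 186.68426513671875), (16.051931381225586, 18.017946243286133), 54.033592224121094) ((384.5347900390625, 160.79965209960938), (15.487336158752441, 23.284318923950195), 63.819881439208984)
ring [0.65410251 0.24494525 0.16101612] 0.13978184559193618
foot ((688.619873046875, 259.4784240722656), (237.20838928222656, 207.5631866455078), 0.6697934865951538) 0.013901750203692219
axis [-0.58177804 -0.24495159  0.77558561] 0.05933080510839294 39.141843952228655 -157.16698056951742
plane 259 [0.65752328 0.24663641 0.15625201] [-0.49893198 -0.33750606  0.79822086] 6.080315609135651 2.018123036263162
plane 209 [0.65770318 0.24610644 0.15320197] [-0.46887357 -0.35279017  0.80975099] 8.425423312561483 1.5762540892388726
blue 14 472.5 229.42857142857142 [ 0.52593317 -0.38679704  0.0794496 ]
blue 73 196.7123287671233 333.2328767123288 [ 0.53628228 -0.40005567  0.07376384]
holes [array([ 0.5292, -0.3981]), array([ 0.5219, -0.3385]), array([ 0.5146, -0.279 ]), array([ 0.5073, -0.2194])]
thread top [ 0.52875156 -0.39909347  0.085     ]
thread top [ 0.5220312  -0.33933604  0.085     ]
sc thread (np.float64(194.00303636645475), np.float64(328.88017392521334)) top (np.float64(476.74902851553304), np.float64(228.05113082336283))
```

```bash
cat > m2.py <<'E'
from m import *
print("-----")
for c,(u0,u1,v0,v1) in((t,(222,295,150,228)),(s,(355,425,150,218))):
    W=cloud(c); b=np.zeros((400,640),np.uint8); 
    g=cv2.cvtColor(c["frame"],cv2.COLOR_BGR2GRAY)
    z=(W[...,2]>.009)&(W[...,2]<.019); z[:v0]=0;z[v1:]=0;z[:,:u0]=0;z[:,u1:]=0
    z&=(g<70)
    n,l,st,_=cv2.connectedComponentsWithStats(z.astype(np.uint8))
    k=1+np.argmax(st[1:,4]); Q=W[l==k]; r=cv2.minAreaRect((Q[:,:2]*1000).astype(np.float32)); print("foot",len(Q),r,Q[:,2].mean())
o=[]
for c,(u,v) in((t,(257,187)),(s,(386,162))):
    o.append(cv2.resize(cv2.convertScaleAbs(c["frame"][v-20:v+20,u-20:u+20],alpha=2),None,fx=9,fy=9,interpolation=cv2.INTER_NEAREST))
cv2.imwrite("pics/ring.png",np.hstack(o))
E
python3 m2.py|sed -n '/---/,$p'
```

```text
-----
foot 824 ((679.5511474609375, 261.9186706542969), (150.24270629882812, 110.7425537109375), 35.126869201660156) 0.014164763438998074
foot 741 ((679.1679077148438, 259.48828125), (147.1403350830078, 110.12239837646484), 35.26284408569336) 0.011850162630041652
```

View pics/ring.png

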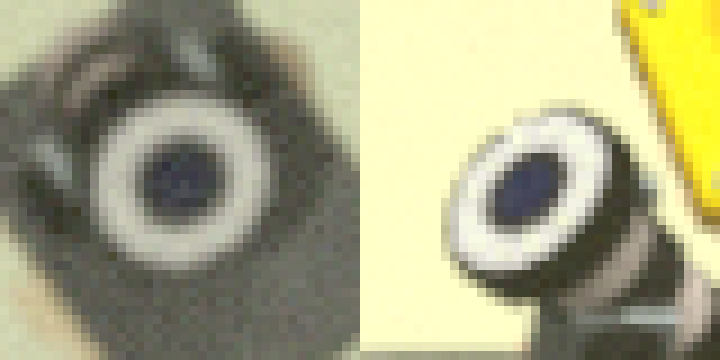

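```bash
cat > m3.py <<'E'
from m import *
print("-----")
h=np.array([.6794,.2607,.115])
for pt,ps in(((256.5,186.8),(384.6,162.5)),((256.8,186.3),(384.4,162.6))):
    ring,e=tri(dirn(t,*pt),dirn(s,*ps)); a=ring-h; L=np.linalg.norm(a)
    print(ring,e,a/L,L,np.degrees(np.arccos(a[2]/L)),np.degrees(np.arctan2(a[1],a[0])))
for c,(u,v),R in((t,(257,187),14),(s,(385,163),16)):
    Q=cloud(c)[v-R:v+R,u-R:u+R].reshape(-1,3); d=np.linalg.norm(Q-ring,axis=1); Q=Q[d<.027]
    m=np.median(Q,0);  n=a/L; print(len(Q), np.median((Q-ring)@n)*1000)
for th in (28,31,34,37,40):
    x=np.radians(th); n=np.array([-.817*np.sin(x),-.576*np.sin(x),np.cos(x)]); R=h+.048*n
    print(th,R.round(4),"top",np.round(proj(t,R),1),"scene",np.round(proj(s,R),1))
E
python3 m3.py|sed -n '/---/,$p'
```

```text
-----
[0.65504307 0.2457902  0.15407679] 0.6717606526847025 [-0.50324265 -0.3080539   0.80737205] 0.048399975851940495 36.16003763494193 -148.52761989781854
[0.65570913 0.24434913 0.1555612 ] 1.792532593793438 [-0.4763181  -0.32874331  0.81550531] 0.04973750138191936 35.36264383901726 -145.38749378633665
250 -0.9753695998043266
200 -3.228014574197407
28 [0.661  0.2477 0.1574] top [255.7 184.6] scene [387.  162.1]
31 [0.6592 0.2465 0.1561] top [256.2 185.3] scene [386.2 162.4]
34 [0.6575 0.2452 0.1548] top [256.7 186. ] scene [385.4 162.8]
37 [0.6558 0.2441 0.1533] top [257.2 186.7] scene [384.6 163.1]
40 [0.6542 0.2429 0.1518] top [257.7 187.3] scene [383.9 163.5]
```

```bash
python3 - <<'E'
from h import *
from scipy.spatial.transform import Rotation as Ro
o=observe(); print(Ro.from_rotvec(o["tcp_rot"]).as_matrix().round(3), np.degrees(np.arctan2(.4995,.1609)),np.degrees(o["qpos"]).round(1))
E
```

```text
[[ 0.307 -0.    -0.952]
 [ 0.952 -0.001  0.307]
 [-0.001 -1.     0.   ]] 72.14510192471609 [ 59.3  18.   85.8  -0.   76.3 -12.8]
```

Emit:
carry_out:
  motion:
    - {"x": 0.029,"y": -0.04,"claw": 1}
    - {"x": 0.058,"y": -0.08,"claw": 1}
    - {"x": 0.087,"y": -0.12,"claw": 1}
    - {"x": 0.116,"y": -0.16,"claw": 1}
    - {"x": 0.145,"y": -0.2,"claw": 1}
    - {"x": 0.174,"y": -0.24,"rz": 2,"claw": 1}
    - {"x": 0.2,"y": -0.28,"rz": 3.3,"claw": 1}
    - {"x": 0.2,"y": -0.28,"rz": 3.3,"claw": 1}
  force: 20

```text
invalid input
```

Emit:
carry_out:
  motion:
    - {"x": 0.029,"y": -0.04,"z": 0.0,"rx": 0.0,"ry": 0.0,"rz": 0.0,"claw": 1.0}
    - {"x": 0.058,"y": -0.08,"z": 0.0,"rx": 0.0,"ry": 0.0,"rz": 0.0,"claw": 1.0}
    - {"x": 0.087,"y": -0.12,"z": 0.0,"rx": 0.0,"ry": 0.0,"rz": 0.0,"claw": 1.0}
    - {"x": 0.116,"y": -0.16,"z": 0.0,"rx": 0.0,"ry": 0.0,"rz": 0.0,"claw": 1.0}
    - {"x": 0.145,"y": -0.2,"z": 0.0,"rx": 0.0,"ry": 0.0,"rz": 1.0,"claw": 1.0}
    - {"x": 0.174,"y": -0.24,"z": 0.0,"rx": 0.0,"ry": 0.0,"rz": 2.0,"claw": 1.0}
    - {"x": 0.2,"y": -0.28,"z": 0.0,"rx": 0.0,"ry": 0.0,"rz": 3.3,"claw": 1.0}
    - {"x": 0.2,"y": -0.28,"z": 0.0,"rx": 0.0,"ry": 0.0,"rz": 3.3,"claw": 1.0}
  force: 20

```text
time_s: 0.95
eef_pos: [0.3634, 0.2157, 0.2382]
tcp_rot: [-1.322, -1.015, 1.017]
force: [0.4, 0.3, 0.3]
opening: 0.0263
```

Emit:
carry_out:
  motion:
    - {"x": 0.025,"y": -0.035,"z": -0.01,"rx": 0,"ry": 0,"rz": 0,"claw": 1}
    - {"x": 0.05,"y": -0.07,"z": -0.03,"rx": 0,"ry": 0,"rz": 0,"claw": 1}
    - {"x": 0.08,"y": -0.105,"z": -0.05,"rx": 0,"ry": 0,"rz": 0,"claw": 1}
    - {"x": 0.105,"y": -0.14,"z": -0.07,"rx": 0,"ry": 0,"rz": 0,"claw": 1}
    - {"x": 0.13,"y": -0.175,"z": -0.09,"rx": 0,"ry": 0,"rz": 0,"claw": 1}
    - {"x": 0.149,"y": -0.202,"z": -0.11,"rx": 0,"ry": 0,"rz": 0,"claw": 1}
    - {"x": 0.149,"y": -0.202,"z": -0.118,"rx": 0,"ry": 0,"rz": 0,"claw": 1}
    - {"x": 0.149,"y": -0.202,"z": -0.118,"rx": 0,"ry": 0,"rz": 0,"claw": 1}

```text
time_s: 1.75
eef_pos: [0.5116, 0.0143, 0.1189]
tcp_rot: [-1.32, -1.012, 1.017]
force: [-0.4, 0.4, 0.6]
opening: 0.0003
```

```bash
python3 - <<'E'
from h import *
from scipy.spatial.transform import Rotation as Ro
o=observe(); print(o["eef_pos"],Ro.from_rotvec(o["tcp_rot"]).as_matrix().round(3),o["opening"],o["force"])
c=camera("wrist"); cv2.imwrite("pics/w1.png",c["frame"])
c=camera("scene"); cv2.imwrite("pics/s1.png",cv2.resize(cv2.convertScaleAbs(c["frame"][140:280,240:400],alpha=1.6),None,fx=4.5,fy=4,interpolation=cv2.INTER_CUBIC))
print(proj(camera("wrist"),[.552-.0143,.003+.0037,.0776]))
E
```

```text
[0.5115555  0.01428488 0.11887654] [[ 0.258 -0.003 -0.966]
 [ 0.966 -0.001  0.258]
 [-0.002 -1.     0.003]] 0.0003321016723688107 [-0.40883366  0.37948987  0.61858971]
(np.float64(310.8614791634486), np.float64(258.88921291528254))
```

View pics/w1.png

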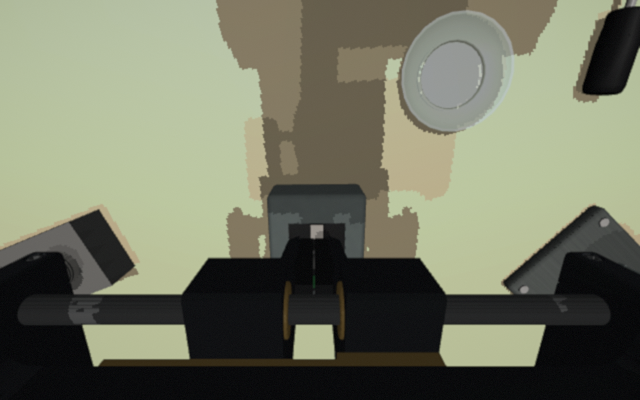

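View pics/s1.png

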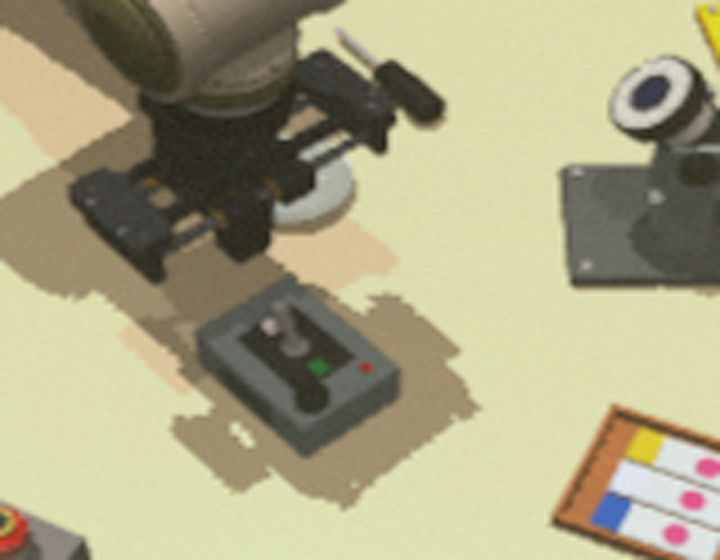

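The wrist view shows the fingers at columns ~300–330, in line with the white mark at (316,232). The scene view shows the gripper over the box's robot side. Next I lower and push.

Emit:
carry_out:
  motion:
    - {"x": 0,"y": 0,"z": -0.03,"rx": 0,"ry": 0,"rz": 0,"claw": 1}
    - {"x": 0,"y": 0,"z": -0.053,"rx": 0,"ry": 0,"rz": 0,"claw": 1}
    - {"x": 0,"y": 0,"z": -0.053,"rx": 0,"ry": 0,"rz": 0,"claw": 1}
    - {"x": 0.006,"y": -0.002,"z": -0.053,"rx": 0,"ry": 0,"rz": 0,"claw": 1}
    - {"x": 0.012,"y": -0.004,"z": -0.053,"rx": 0,"ry": 0,"rz": 0,"claw": 1}
    - {"x": 0.018,"y": -0.006,"z": -0.053,"rx": 0,"ry": 0,"rz": 0,"claw": 1}
    - {"x": 0.022,"y": -0.007,"z": -0.053,"rx": 0,"ry": 0,"rz": 0,"claw": 1}
    - {"x": 0.022,"y": -0.007,"z": -0.053,"rx": 0,"ry": 0,"rz": 0,"claw": 1}

```text
time_s: 2.7
eef_pos: [0.535, 0.0076, 0.0683]
tcp_rot: [-1.324, -1.017, 1.016]
force: [1.1, 0.7, -0.2]
opening: 0.0009
```

Emit:
carry_out:
  motion:
    - {"x": 0.004,"y": -0.001,"z": -0.002,"rx": 0,"ry": 0,"rz": 0,"claw": 1}
    - {"x": 0.008,"y": -0.002,"z": -0.002,"rx": 0,"ry": 0,"rz": 0,"claw": 1}
    - {"x": 0.012,"y": -0.003,"z": -0.002,"rx": 0,"ry": 0,"rz": 0,"claw": 1}
    - {"x": 0.014,"y": -0.0035,"z": -0.002,"rx": 0,"ry": 0,"rz": 0,"claw": 1}
    - {"x": 0.014,"y": -0.0035,"z": -0.002,"rx": 0,"ry": 0,"rz": 0,"claw": 1}

```text
time_s: 3.2
eef_pos: [0.5472, 0.0046, 0.0657]
tcp_rot: [-1.319, -1.013, 1.019]
force: [-11.2, 1.8, 7.0]
opening: 0.0004
```

```bash
python3 - <<'E'
from h import *
c=camera("scene"); cv2.imwrite("pics/s2.png",cv2.resize(cv2.convertScaleAbs(c["frame"][200:260,270:340],alpha=1.6),None,fx=9,fy=9,interpolation=cv2.INTER_CUBIC))
print(observe()["force"])
E
```

```text
[-11.94342233   1.61420318   6.16215359]
```

View pics/s2.png

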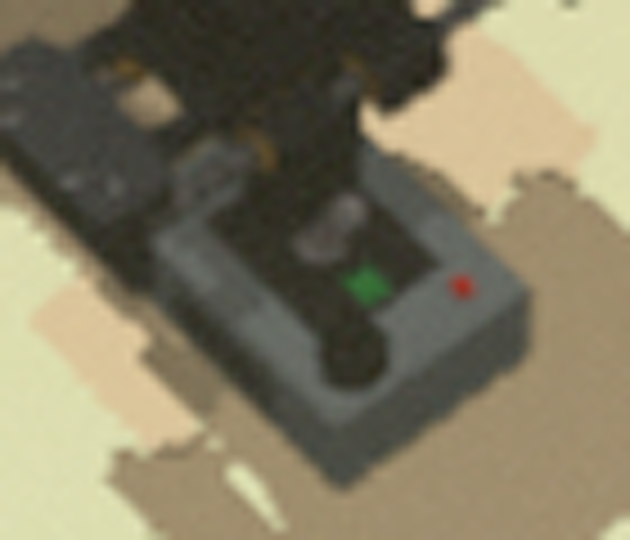

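The toggle now leans to the green side and the fingers are stalled against the stop with 12 N. I back off, rise and check.

Emit:
carry_out:
  motion:
    - {"x": -0.01,"y": 0.003,"z": 0.0,"rx": 0,"ry": 0,"rz": 0,"claw": 1}
    - {"x": -0.02,"y": 0.005,"z": 0.01,"rx": 0,"ry": 0,"rz": 0,"claw": 1}
    - {"x": -0.02,"y": 0.0,"z": 0.05,"rx": 0,"ry": 0,"rz": 0,"claw": 1}
    - {"x": -0.02,"y": -0.02,"z": 0.09,"rx": 0,"ry": 0,"rz": -8,"claw": -1}
    - {"x": -0.02,"y": -0.05,"z": 0.12,"rx": 0,"ry": 0,"rz": -16,"claw": -1}
    - {"x": -0.02,"y": -0.09,"z": 0.13,"rx": 0,"ry": 0,"rz": -24,"claw": -1}
    - {"x": -0.02,"y": -0.135,"z": 0.13,"rx": 0,"ry": 0,"rz": -32,"claw": -1}
    - {"x": -0.02,"y": -0.18,"z": 0.13,"rx": 0,"ry": 0,"rz": -40,"claw": -1}

```text
time_s: 4.05
eef_pos: [0.5276, -0.1774, 0.1964]
tcp_rot: [-1.517, -0.476, 0.478]
force: [1.1, -0.0, 0.3]
opening: 0.0381
```

```bash
python3 - <<'E'
from h import *
o=[]
for n,(u,v) in(("scene",(305,230)),("top",(341,225))):
    c=camera(n); o.append(cv2.resize(cv2.convertScaleAbs(c["frame"][v-30:v+30,u-30:u+30],alpha=1.6),None,fx=6,fy=6,interpolation=cv2.INTER_CUBIC))
cv2.imwrite("pics/s3.png",np.hstack(o))
from scipy.spatial.transform import Rotation as Ro
o=observe(); print(o["eef_pos"],Ro.from_rotvec(o["tcp_rot"]).as_matrix().round(3),np.degrees(o["qpos"]).round(1))
E
```

```text
[ 0.52725659 -0.18023695  0.19558946] [[ 0.822 -0.002 -0.569]
 [ 0.569  0.     0.822]
 [-0.002 -1.     0.001]] [-30.9  24.1  83.7  -0.1  72.3 -65.6]
```

View pics/s3.png

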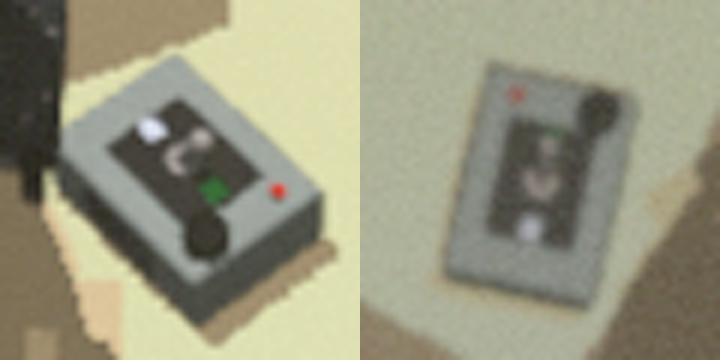

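```bash
python3 - <<'E'
from h import *
import pickle
s=pickle.load(open("scene0.pkl","rb"));t=pickle.load(open("top0.pkl","rb"))
for q in(0,.45,.7,.9):
    a=q-.45; X=np.array([.552,.003,.047])+.034*np.array([.968*np.sin(a),-.252*np.sin(a),np.cos(a)]); print(q,proj(s,X),proj(t,X))
E
```

```text
0 (np.float64(301.15637406290983), np.float64(216.39872363123976)) (np.float64(340.10104316749664), np.float64(228.88427342709738))
0.45 (np.float64(304.4966418862384), np.float64(218.96472679472072)) (np.float64(341.2346991551058), np.float64(223.94236805484263))
0.7 (np.float64(306.4590938092642), np.float64(221.08209252137127)) (np.float64(341.84672413050066), np.float64(221.28132227660697))
0.9 (np.float64(307.97230881848935), np.float64(223.02031270817426)) (np.float64(342.2918756059002), np.float64(219.34955728904458))
```

Emit:
carry_out:
  motion:
    - {"x": 0.0,"y": -0.04,"z": 0.0,"rx": 0,"ry": 0,"rz": -7,"claw": -1}
    - {"x": 0.0,"y": -0.08,"z": 0.0,"rx": 0,"ry": 0,"rz": -14,"claw": -1}
    - {"x": 0.001,"y": -0.12,"z": 0.0,"rx": 0,"ry": 0,"rz": -21,"claw": -1}
    - {"x": 0.002,"y": -0.16,"z": 0.0,"rx": 0,"ry": 0,"rz": -27.7,"claw": -1}
    - {"x": 0.002,"y": -0.2,"z": 0.0,"rx": 0,"ry": 0,"rz": -27.7,"claw": -1}
    - {"x": 0.002,"y": -0.218,"z": -0.02,"rx": 0,"ry": 0,"rz": -27.7,"claw": -1}
    - {"x": 0.002,"y": -0.218,"z": -0.05,"rx": 0,"ry": 0,"rz": -27.7,"claw": -1}
    - {"x": 0.002,"y": -0.218,"z": -0.065,"rx": 0,"ry": 0,"rz": -27.7,"claw": -1}

```text
time_s: 4.95
eef_pos: [0.529, -0.3978, 0.1277]
tcp_rot: [-1.565, -0.093, 0.099]
force: [-0.7, -0.6, -0.3]
opening: 0.0885
```

```bash
python3 - <<'E'
from h import *
c=camera("wrist"); cv2.imwrite("pics/w4.png",c["frame"])
print("thread proj",proj(c,[.529,-.398,.085]))
c=camera("scene"); cv2.imwrite("pics/s4.png",cv2.resize(cv2.convertScaleAbs(c["frame"][240:370,150:290],alpha=1.6),None,fx=5,fy=4.5,interpolation=cv2.INTER_CUBIC))
from scipy.spatial.transform import Rotation as Ro
o=observe(); print(o["eef_pos"],Ro.from_rotvec(o["tcp_rot"]).as_matrix().round(3),np.degrees(o["qpos"]).round(1),o["opening"])
E
```

```text
thread proj (np.float64(313.18748749727285), np.float64(226.03246850131973))
[ 0.52901256 -0.39717318  0.12805178] [[ 0.992 -0.005 -0.123]
 [ 0.123  0.004  0.992]
 [-0.004 -1.     0.005]] [-47.   40.7  67.1  -0.   72.6 -54.1] 0.08777043009008073
```

View pics/w4.png

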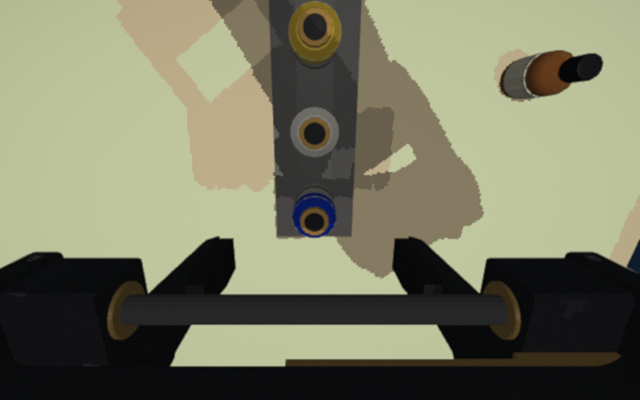

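View pics/s4.png

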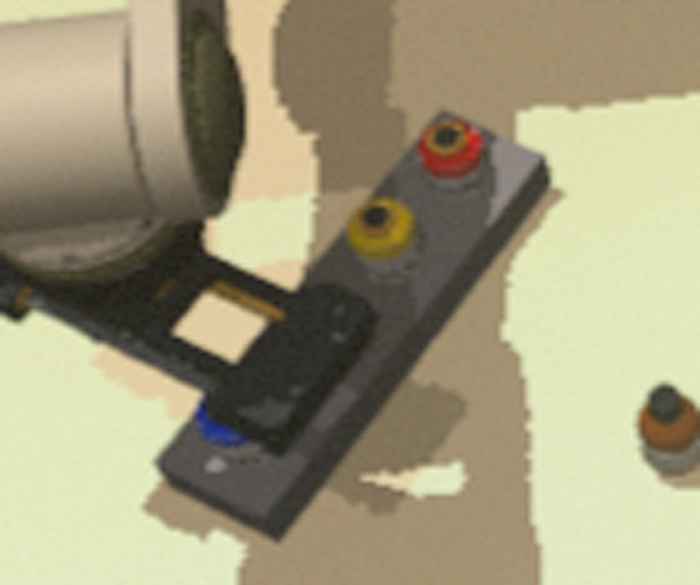

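```bash
python3 - <<'E'
from h import *
c=camera("wrist")
hsv=cv2.cvtColor(c["frame"],cv2.COLOR_BGR2HSV)
b=cv2.inRange(hsv,(110,150,40),(130,255,255)); vv,uu=np.nonzero(b[:250]); print(uu.min(),uu.max(),vv.min(),vv.max())
for u,v,h in((314.5,221,.085),(314.5,133,.085),((uu.min()+uu.max())/2,(vv.min()+vv.max())/2,.076)): print(ray(c,u,v,h))
print(observe()["eef_pos"])
E
```

```text
293 335 194 237
[ 0.52943118 -0.39365191  0.085     ]
[ 0.52209736 -0.33442253  0.085     ]
[ 0.52897201 -0.39282296  0.076     ]
[ 0.52951113 -0.39768179  0.13002727]
```

```bash
python3 - <<'E'
from h import *
import pickle
s=pickle.load(open("scene0.pkl","rb"))
cv2.imwrite("pics/s5.png",cv2.resize(cv2.convertScaleAbs(s["frame"][310:350,175:225],alpha=1.8),None,fx=12,fy=12,interpolation=cv2.INTER_NEAREST))
P=cloud(s)[250:365,170:270].reshape(-1,3);P=P[(P[:,2]>.033)&(P[:,2]<.039)]
print(cv2.minAreaRect((P[:,:2]*1000).astype(np.float32)))
E
```

```text
((518.7066650390625, -309.5625915527344), (67.9906997680664, 243.28033447265625), 6.852322578430176)
```

View pics/s5.png

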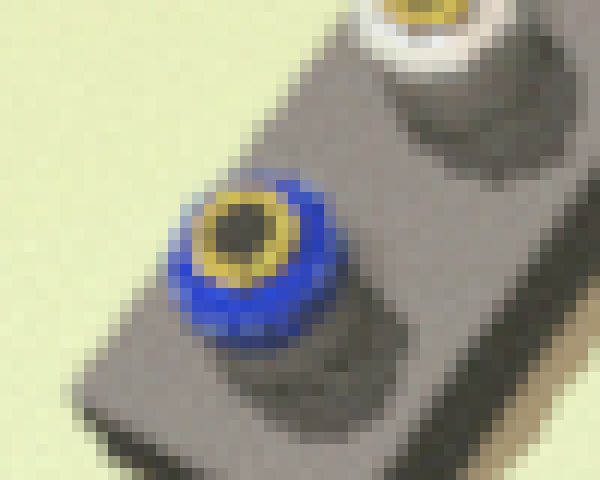

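Top and scene agree on blue at (0.529, -0.398); the wrist view reads y about 4 mm higher, which is within the pad width. I descend and grip.

Emit:
carry_out:
  motion:
    - {"x": 0,"y": 0.001,"z": -0.03,"rx": 0,"ry": 0,"rz": 0,"claw": -1}
    - {"x": 0,"y": 0.001,"z": -0.06,"rx": 0,"ry": 0,"rz": 0,"claw": -1}
    - {"x": 0,"y": 0.001,"z": -0.085,"rx": 0,"ry": 0,"rz": 0,"claw": -1}
    - {"x": 0,"y": 0.001,"z": -0.085,"rx": 0,"ry": 0,"rz": 0,"claw": -1}
    - {"x": 0,"y": 0.001,"z": -0.085,"rx": 0,"ry": 0,"rz": 0,"claw": -1}

```text
time_s: 5.6
eef_pos: [0.5303, -0.3971, 0.0469]
tcp_rot: [-1.568, -0.096, 0.098]
force: [-0.5, -1.1, 0.1]
opening: 0.0882
```

```bash
python3 - <<'E'
from h import *
o=observe(); print(o["eef_pos"],o["force"],o["opening"])
c=camera("wrist"); cv2.imwrite("pics/w6.png",c["frame"])
E
```

```text
[ 0.53032474 -0.39709188  0.04686387] [-0.54833999 -1.13116567  0.09201367] 0.08824657813498679
```

View pics/w6.png

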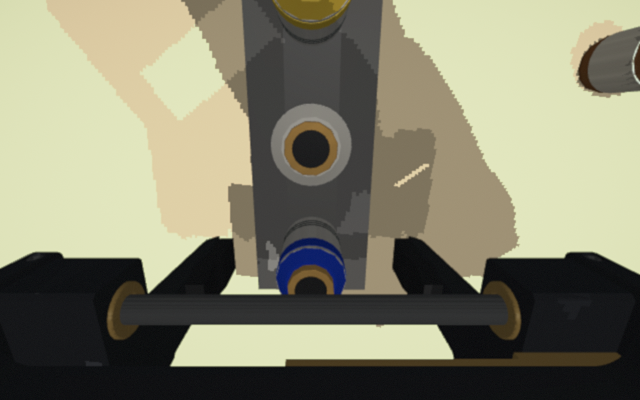

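Emit:
carry_out:
  motion:
    - {"x": 0,"y": 0,"z": -0.004,"rx": 0,"ry": 0,"rz": 0,"claw": -1}
    - {"x": 0,"y": 0,"z": -0.004,"rx": 0,"ry": 0,"rz": 0,"claw": 0.3}
    - {"x": 0,"y": 0,"z": -0.004,"rx": 0,"ry": 0,"rz": 0,"claw": 1}
    - {"x": 0,"y": 0,"z": -0.004,"rx": 0,"ry": 0,"rz": 0,"claw": 1}
    - {"x": 0,"y": 0,"z": -0.004,"rx": 0,"ry": 0,"rz": 0,"claw": 1}
    - {"x": 0,"y": 0,"z": -0.004,"rx": 0,"ry": 0,"rz": 0,"claw": 1}
    - {"x": 0,"y": 0,"z": -0.004,"rx": 0,"ry": 0,"rz": 0,"claw": 1}
    - {"x": 0,"y": 0,"z": -0.004,"rx": 0,"ry": 0,"rz": 0,"claw": 1}
  force: 25

```text
time_s: 6.45
eef_pos: [0.5305, -0.3974, 0.0435]
tcp_rot: [-1.569, -0.097, 0.098]
force: [-3.3, -0.5, -0.1]
opening: 0.0344
```

Emit:
carry_out:
  motion:
    - {"x": 0,"y": 0,"z": 0,"rx": 0,"ry": 0,"rz": 0,"claw": 1}
    - {"x": 0,"y": 0,"z": 0,"rx": 0,"ry": 0,"rz": 0,"claw": 1}

```text
time_s: 6.65
eef_pos: [0.5303, -0.3974, 0.0435]
tcp_rot: [-1.569, -0.096, 0.098]
force: [-2.1, -0.0, 1.0]
opening: 0.0315
```

Emit:
carry_out:
  motion:
    - {"x": 0,"y": 0,"z": 0.008,"rx": 0,"ry": 0,"rz": 0,"claw": 1}
    - {"x": 0,"y": 0,"z": 0.02,"rx": 0,"ry": 0,"rz": 0,"claw": 1}
    - {"x": 0,"y": 0,"z": 0.04,"rx": 0,"ry": 0,"rz": 0,"claw": 1}
    - {"x": 0,"y": 0,"z": 0.07,"rx": 0,"ry": 0,"rz": 0,"claw": 1}
    - {"x": 0,"y": 0,"z": 0.1,"rx": 0,"ry": 0,"rz": 0,"claw": 1}
    - {"x": 0,"y": 0,"z": 0.14,"rx": 0,"ry": 0,"rz": 0,"claw": 1}
    - {"x": 0,"y": 0,"z": 0.17,"rx": 0,"ry": 0,"rz": 0,"claw": 1}
    - {"x": 0,"y": 0,"z": 0.17,"rx": 0,"ry": 0,"rz": 0,"claw": 1}
  force: 40

```text
time_s: 7.45
eef_pos: [0.5314, -0.3983, 0.2192]
tcp_rot: [-1.576, -0.101, 0.093]
force: [-0.1, -0.1, -2.3]
opening: 0.0311
```

```bash
python3 - <<'E'
from h import *
from scipy.spatial.transform import Rotation as Ro
o=observe(); R=Ro.from_rotvec(o["tcp_rot"]).as_matrix(); print(o["eef_pos"],R.round(3),np.degrees(o["qpos"]).round(1),o["force"],o["opening"])
n=np.array([-.480,-.339,.809]);n/=np.linalg.norm(n)
c=camera("wrist"); cv2.imwrite("pics/w7.png",c["frame"])
c=camera("scene"); cv2.imwrite("pics/s7.png",cv2.resize(cv2.convertScaleAbs(c["frame"][200:370,140:320],alpha=1.6),None,fx=4,fy=3.5,interpolation=cv2.INTER_CUBIC))
y=R[:,1]; ax=np.cross(y,-n); A=np.arcsin(np.linalg.norm(ax)); print("min turn deg",np.degrees(A),ax/np.linalg.norm(ax)*np.degrees(A))
Rm=Ro.from_rotvec(ax/np.linalg.norm(ax)*A).as_matrix()@R; print(Rm.round(3))
E
```

```text
[ 0.53138838 -0.39829115  0.21922366] [[ 0.992  0.006 -0.124]
 [ 0.124 -0.007  0.992]
 [ 0.005 -1.    -0.008]] [-46.9  36.6  60.3  -0.   82.6 -54. ] [-0.08877832 -0.05125068 -2.28471814] 0.031094389612336102
min turn deg 35.97214649476334 [ 21.11738498 -29.11948154   0.3273678 ]
[[ 0.854  0.48  -0.2  ]
 [ 0.029  0.339  0.94 ]
 [ 0.519 -0.809  0.276]]
```

View pics/w7.png

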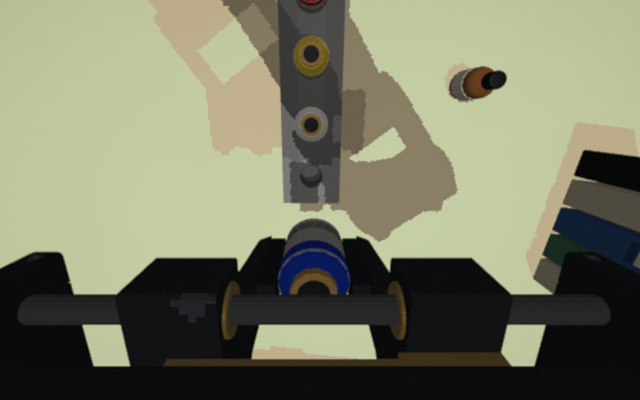

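View pics/s7.png

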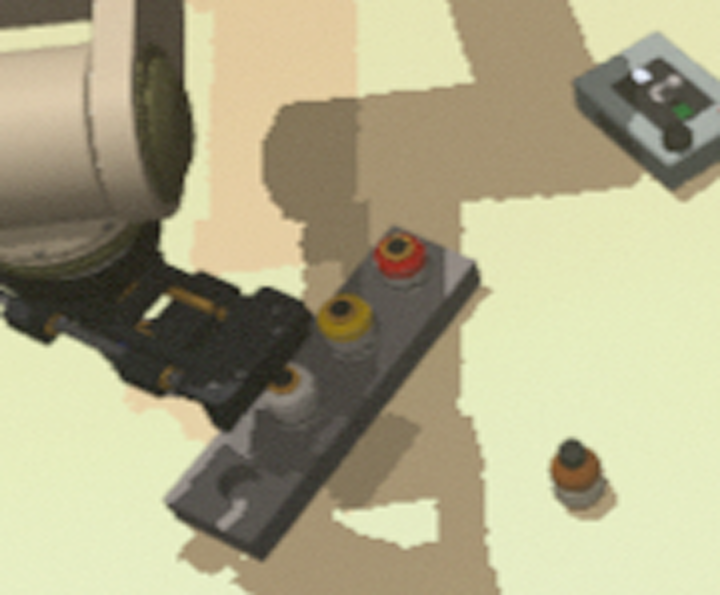

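The blue objective hangs in the fingers at wrist (315,265), its hole in the rack is empty at (311,178), and the others are undisturbed. I transit at a raised height.

Emit:
carry_out:
  motion:
    - {"x": 0.0,"y": 0.03,"z": 0.02,"rx": 0,"ry": 0,"rz": 0,"claw": 1}
    - {"x": 0.0,"y": 0.07,"z": 0.04,"rx": 0,"ry": 0,"rz": 0,"claw": 1}
    - {"x": 0.0,"y": 0.11,"z": 0.06,"rx": 0,"ry": 0,"rz": 0,"claw": 1}
    - {"x": 0.0,"y": 0.15,"z": 0.08,"rx": 0,"ry": 0,"rz": 0,"claw": 1}
    - {"x": 0.0,"y": 0.19,"z": 0.08,"rx": 0,"ry": 0,"rz": 0,"claw": 1}
    - {"x": 0.0,"y": 0.23,"z": 0.08,"rx": 0,"ry": 0,"rz": 0,"claw": 1}
    - {"x": 0.0,"y": 0.27,"z": 0.08,"rx": 0,"ry": 0,"rz": 0,"claw": 1}
    - {"x": 0.0,"y": 0.3,"z": 0.08,"rx": 0,"ry": 0,"rz": 0,"claw": 1}

```text
time_s: 8.35
eef_pos: [0.5295, -0.0948, 0.2915]
tcp_rot: [-1.567, -0.095, 0.101]
force: [-0.1, -0.4, -1.6]
opening: 0.0312
```

Emit:
carry_out:
  motion:
    - {"x": 0.0,"y": 0.03,"z": 0.0,"rx": 3,"ry": -4,"rz": 0,"claw": 1}
    - {"x": 0.0,"y": 0.06,"z": 0.0,"rx": 6,"ry": -8.3,"rz": 0,"claw": 1}
    - {"x": 0.0,"y": 0.09,"z": 0.0,"rx": 9,"ry": -12.4,"rz": 0,"claw": 1}
    - {"x": 0.0,"y": 0.12,"z": 0.0,"rx": 12,"ry": -16.5,"rz": 0,"claw": 1}
    - {"x": 0.0,"y": 0.15,"z": 0.0,"rx": 15,"ry": -20.7,"rz": 0,"claw": 1}
    - {"x": 0.0,"y": 0.18,"z": 0.0,"rx": 18,"ry": -24.8,"rz": 0,"claw": 1}
    - {"x": 0.0,"y": 0.21,"z": 0.0,"rx": 21.1,"ry": -29.1,"rz": 0.3,"claw": 1}
    - {"x": 0.0,"y": 0.22,"z": 0.0,"rx": 21.1,"ry": -29.1,"rz": 0.3,"claw": 1}

```text
time_s: 9.15
eef_pos: [0.5275, 0.1267, 0.2887]
tcp_rot: [-1.192, -0.485, -0.296]
force: [-0.4, 0.4, -2.0]
opening: 0.0308
```

```bash
cat > chk.py <<'E'
from h import *
from scipy.spatial.transform import Rotation as Ro
o=observe(); R=Ro.from_rotvec(o["tcp_rot"]).as_matrix(); p=o["eef_pos"]; print(p,R.round(3).tolist(),np.degrees(o["qpos"]).round(1),o["force"],o["opening"])
n=np.array([-.480,-.339,.809]);n/=np.linalg.norm(n); F=np.array([.6794,.2607,.115])+.093*n
y=R[:,1]; ax=np.cross(y,-n); A=np.arcsin(np.linalg.norm(ax)); print("focus",F,"turn left deg",ax/np.linalg.norm(ax)*np.degrees(A))
nose=p+.0315*y; print("nose",nose,"to target TCP",F+.0315*n-p,"to standoff",F+(.0915)*n-p)
E
python3 chk.py
```

```text
[0.52745636 0.1267104  0.28874934] [[0.861, 0.467, -0.204], [0.032, 0.349, 0.937], [0.508, -0.813, 0.285]] [-10.7   3.5 102.9  32.7  52.7 -33.6] [-0.35245612  0.35268869 -2.03867942] 0.030796539860896224
focus [0.63475558 0.22916988 0.19024445] turn left deg [-0.38742866 -0.71442314 -0.52924005]
nose [0.54215928 0.13770042 0.26315063] to target TCP [ 0.09217772  0.09177992 -0.07301886] to standoff [ 0.06337487  0.07143791 -0.02447406]
```

Go to the 60 mm standoff.

Emit:
carry_out:
  motion:
    - {"x": 0.016,"y": 0.018,"z": -0.006,"rx": 0,"ry": 0,"rz": 0,"claw": 1}
    - {"x": 0.032,"y": 0.036,"z": -0.012,"rx": 0,"ry": -0.7,"rz": 0,"claw": 1}
    - {"x": 0.048,"y": 0.054,"z": -0.018,"rx": -0.3,"ry": -0.7,"rz": -0.4,"claw": 1}
    - {"x": 0.063,"y": 0.071,"z": -0.024,"rx": -0.3,"ry": -0.7,"rz": -0.4,"claw": 1}
    - {"x": 0.063,"y": 0.071,"z": -0.024,"rx": -0.3,"ry": -0.7,"rz": -0.4,"claw": 1}
    - {"x": 0.063,"y": 0.071,"z": -0.024,"rx": -0.3,"ry": -0.7,"rz": -0.4,"claw": 1}

```text
time_s: 9.75
eef_pos: [0.5903, 0.1975, 0.2635]
tcp_rot: [-1.199, -0.491, -0.306]
force: [-0.8, -0.8, -1.9]
opening: 0.0311
```

```bash
python3 chk.py; python3 - <<'E'
from h import *
for n,(u,v) in(("scene",(370,170)),("top",(275,200))):
    c=camera(n); cv2.imwrite(f"pics/{n}8.png",cv2.resize(cv2.convertScaleAbs(c["frame"][v-50:v+50,u-65:u+65],alpha=1.8),None,fx=6,fy=6,interpolation=cv2.INTER_CUBIC))
c=camera("wrist"); cv2.imwrite("pics/w8.png",c["frame"])
E
```

```text
[0.59025831 0.19747183 0.2635309 ] [[0.856, 0.477, -0.2], [0.03, 0.341, 0.94], [0.516, -0.81, 0.277]] [ -0.4  14.   94.4  29.1  45.1 -23.6] [-0.81551276 -0.77560033 -1.85395514] 0.031117444284122543
focus [0.63475558 0.22916988 0.19024445] turn left deg [-0.04494767 -0.20133405 -0.11103477]
nose [0.60526943 0.2082006  0.23800033] to target TCP [ 0.02937577  0.02101849 -0.04780042] to standoff [0.00057292 0.00067648 0.00074438]
```

View pics/scene8.png

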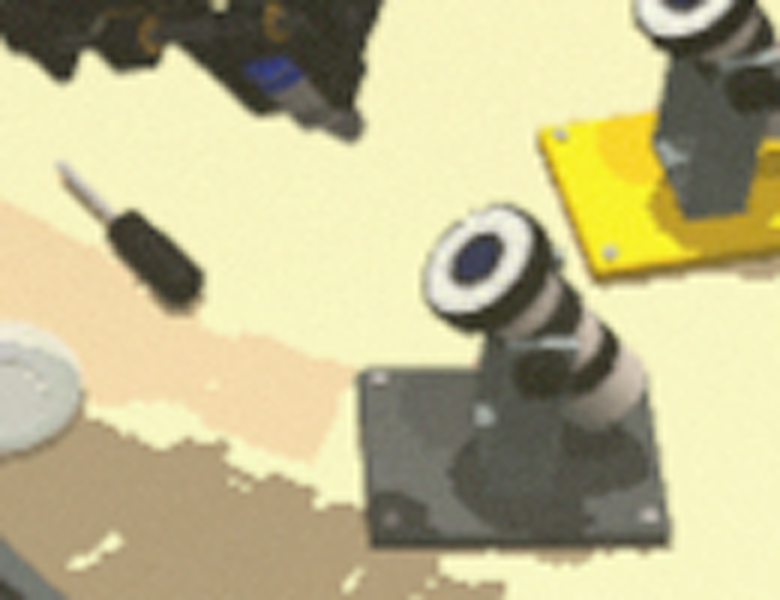

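View pics/w8.png

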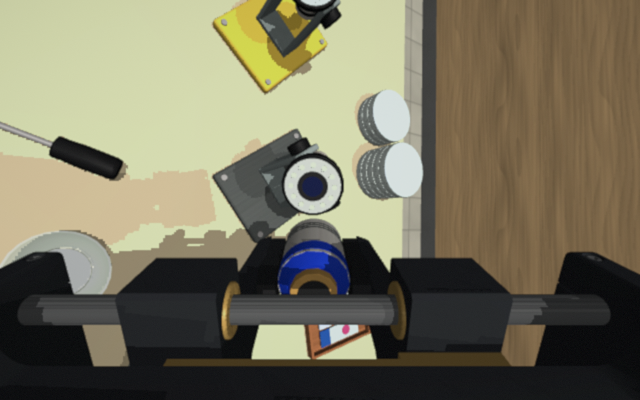

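View pics/top8.png

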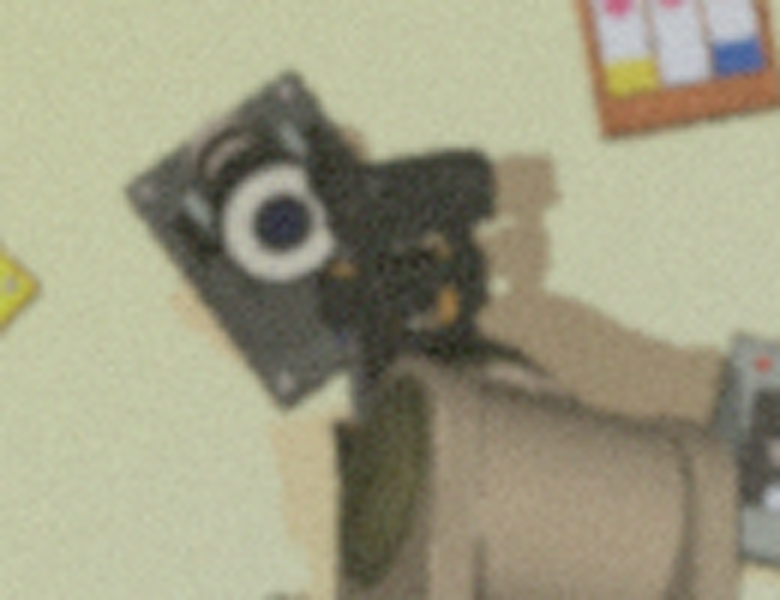

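```bash
python3 - <<'E'
from h import *
from scipy.spatial.transform import Rotation as Ro
c=camera("scene"); w=camera("wrist")
o=observe(); R=Ro.from_rotvec(o["tcp_rot"]).as_matrix(); p=o["eef_pos"]; y=R[:,1]
for k in (0,.024,.054,.064,.068,.073): X=p+(.0315-k)*y; print(k,"scene",np.round(proj(c,X),1),"wrist",np.round(proj(w,X),1))
n=np.array([-.480,-.339,.809]); F=np.array([.6794,.2607,.115])
for k in(.093,.048,0,-.07): print("cam",k,np.round(proj(c,F+k*n),1),np.round(proj(w,F+k*n),1))
u,v=345,130
cv2.imwrite("pics/s9.png",cv2.resize(cv2.convertScaleAbs(c["frame"][118:148,338:378],alpha=2.2),None,fx=18,fy=18,interpolation=cv2.INTER_NEAREST))
cv2.imwrite("pics/w9.png",cv2.resize(cv2.convertScaleAbs(w["frame"][150:310,240:400],alpha=1.5),None,fx=4.5,fy=3.7,interpolation=cv2.INTER_CUBIC))
E
```

```text
0 scene [364.3 141.3] wrist [313.  231.8]
0.024 scene [359.3 136. ] wrist [313. 248.]
0.054 scene [352.9 129.2] wrist [313.  275.7]
0.064 scene [350.8 126.9] wrist [313.  287.6]
0.068 scene [349.9 126. ] wrist [313.  292.9]
0.073 scene [348.8 124.8] wrist [313. 300.]
cam 0.093 [376.4 154. ] [313.  203.3]
cam 0.048 [384.9 163. ] [313.  190.1]
cam 0 [393.5 172.2] [313.  179.8]
cam -0.07 [405.3 184.9] [313.  168.9]
```

View pics/s9.png

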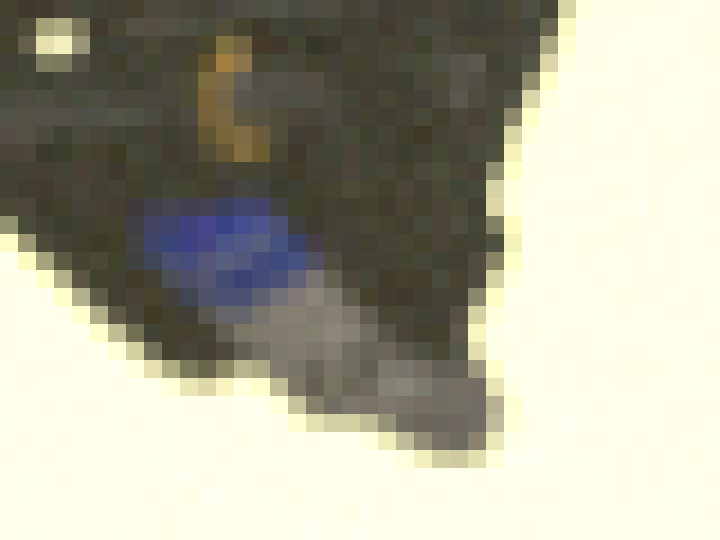

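View pics/w9.png

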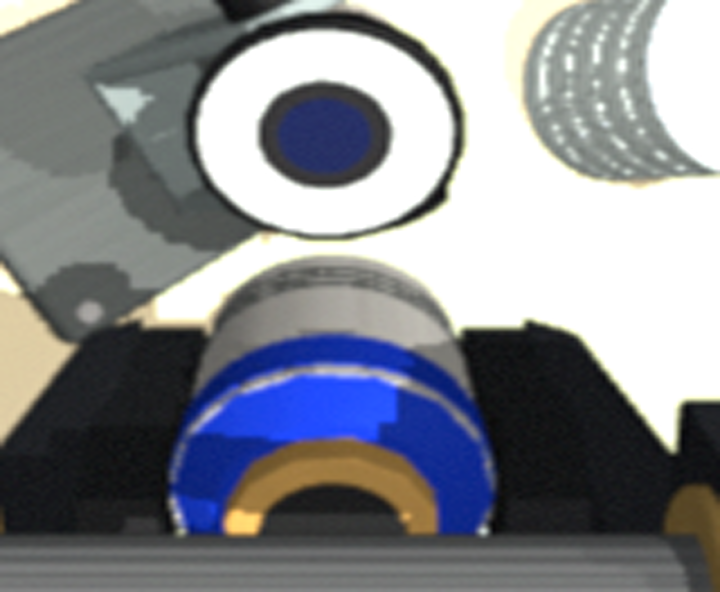

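The wrist view shows the objective (axis column 313) lined up with the ring (312,186). The scene view puts the nose at (363,141) against a predicted (364,141). I advance along the axis.

Emit:
carry_out:
  motion:
    - {"x": 0.005,"y": 0.004,"z": -0.008,"rx": 0,"ry": 0,"rz": 0,"claw": 1}
    - {"x": 0.01,"y": 0.007,"z": -0.016,"rx": 0,"ry": 0,"rz": 0,"claw": 1}
    - {"x": 0.015,"y": 0.0105,"z": -0.024,"rx": 0,"ry": -0.2,"rz": -0.1,"claw": 1}
    - {"x": 0.02,"y": 0.014,"z": -0.032,"rx": 0,"ry": -0.2,"rz": -0.1,"claw": 1}
    - {"x": 0.025,"y": 0.018,"z": -0.04,"rx": 0,"ry": -0.2,"rz": -0.1,"claw": 1}
    - {"x": 0.029,"y": 0.021,"z": -0.048,"rx": 0,"ry": -0.2,"rz": -0.1,"claw": 1}
    - {"x": 0.029,"y": 0.021,"z": -0.048,"rx": 0,"ry": -0.2,"rz": -0.1,"claw": 1}
    - {"x": 0.029,"y": 0.021,"z": -0.048,"rx": 0,"ry": -0.2,"rz": -0.1,"claw": 1}

```text
time_s: 10.8
eef_pos: [0.6194, 0.2181, 0.2169]
tcp_rot: [-1.199, -0.494, -0.313]
force: [0.9, 0.0, -2.4]
opening: 0.0312
```

```bash
python3 chk.py; python3 - <<'E'
from h import *
c=camera("scene"); cv2.imwrite("pics/s10.png",cv2.resize(cv2.convertScaleAbs(c["frame"][125:215,335:425],alpha=2),None,fx=6.5,fy=6.5,interpolation=cv2.INTER_CUBIC))
w=camera("wrist"); cv2.imwrite("pics/w10.png",w["frame"])
cv2.imwrite("pics/w10c.png",cv2.resize(cv2.convertScaleAbs(w["frame"][150:310,240:400],alpha=1.5),None,fx=4.5,fy=3.7,interpolation=cv2.INTER_CUBIC))
E
```

```text
[0.61940545 0.21812681 0.21692528] [[0.853, 0.483, -0.199], [0.027, 0.34, 0.94], [0.522, -0.807, 0.277]] [  2.   20.7  92.8  30.8  39.1 -24.6] [ 0.89517989  0.02337062 -2.4409563 ] 0.03117201699841723
focus [0.63475558 0.22916988 0.19024445] turn left deg [-0.07885098  0.17779366  0.02771765]
nose [0.63461111 0.22883406 0.19150103] to target TCP [ 0.00022863  0.00036351 -0.00119481] to standoff [-0.02857422 -0.0199785   0.04735   ]
```

View pics/s10.png

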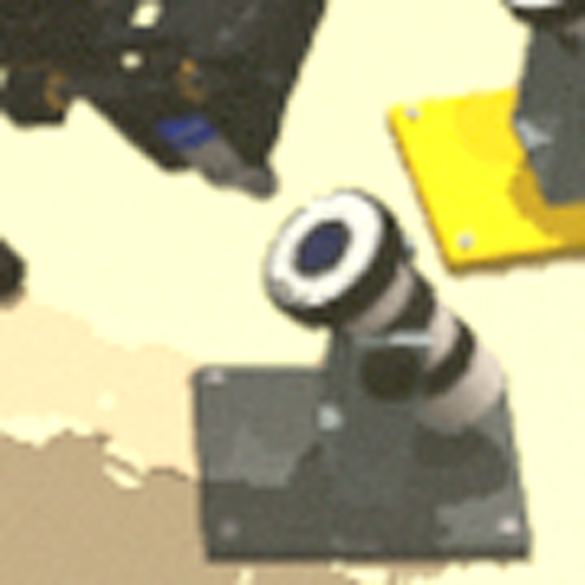

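View pics/w10c.png

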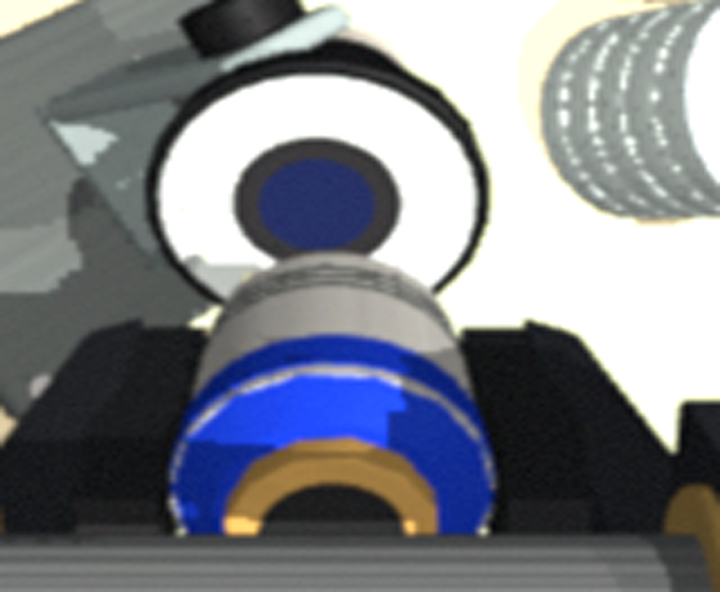

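Nose is about where planned. I check the objective's tilt in the fingers from depth points.

```bash
cat > tilt.py <<'E'
from h import *
from scipy.spatial.transform import Rotation as Ro
from scipy.optimize import least_squares
o=observe(); R=Ro.from_rotvec(o["tcp_rot"]).as_matrix(); p=o["eef_pos"]
for nm in("scene","wrist"):
    c=camera(nm); hsv=cv2.cvtColor(c["frame"],cv2.COLOR_BGR2HSV)
    L=(cloud(c)-p)@R  # tool coords; y toward nose
    k=.0315-L[...,1]; rad=np.hypot(L[...,0],L[...,2])
    m=(c["z_map"]>0)&(k>-.01)&(k<.07)&(rad<.026)&(abs(L[...,0])<.0125)
    for a in np.arange(-.01,.07,.008):
        q=m&(k>=a)&(k<a+.008)
        if q.sum()>2: print(nm,round(a,3),q.sum(),"x",np.round(np.percentile(L[q][:,0],[5,50,95])*1000,1),"z",np.round(np.percentile(L[q][:,2],[5,50,95])*1000,1),"rad",np.round(np.percentile(rad[q],[5,50,95])*1000,1),c["frame"][q].mean(0).round())
E
python3 tilt.py
```

```text
scene -0.002 5 x [-3.   1.3  3.9] z [-6.3 -5.  -1.8] rad [3.  5.3 7.2] [67. 83. 85.]
scene 0.006 12 x [-4.1  2.9  5. ] z [-9.5 -6.2  4.3] rad [ 4.1  7.6 10.3] [52. 61. 63.]
scene 0.014 6 x [0.9 3.2 6.7] z [-11.5  -6.8  -2.3] rad [ 6.   8.5 11.5] [48. 54. 57.]
scene 0.022 11 x [-6.4  5.  10.4] z [-16.3 -13.6  -9.9] rad [12.7 15.9 17.1] [56. 65. 68.]
scene 0.03 15 x [-6.1  4.1  7.8] z [-16.7 -14.8 -10.1] rad [12.5 15.5 17.4] [45. 52. 54.]
scene 0.038 16 x [-7.3  1.7  8.9] z [-16.4 -14.7 -10.1] rad [12.6 15.7 17.7] [49. 56. 58.]
scene 0.046 13 x [-6.5  4.8  9.3] z [-16.1 -14.6 -10.3] rad [12.6 15.2 17.5] [49. 50. 51.]
scene 0.054 18 x [-9.4  1.9  9.5] z [-16.9 -14.4  -9.9] rad [13.1 15.6 17.8] [50. 36. 34.]
scene 0.062 12 x [-8.2  1.3  8. ] z [-16.  -12.6  -9.5] rad [11.3 13.8 16.1] [58. 37. 34.]
wrist 0.022 151 x [-10.5   0.1  11. ] z [13.6 17.5 18.7] rad [17.7 18.4 18.8] [ 98. 103. 104.]
wrist 0.03 255 x [-11.1   0.1  11. ] z [13.6 17.5 18.8] rad [17.7 18.4 18.9] [74. 77. 77.]
wrist 0.038 294 x [-11.1   0.1  11. ] z [13.5 17.4 18.8] rad [17.6 18.4 18.9] [ 99. 104. 105.]
wrist 0.046 313 x [-10.8   0.1  11. ] z [13.7 17.3 18.7] rad [17.8 18.3 18.9] [98. 98. 99.]
wrist 0.054 413 x [-11.3   0.1  11.1] z [13.6 17.6 19. ] rad [17.9 18.6 19.2] [96. 34. 20.]
wrist 0.062 1490 x [-11.5  -0.3  11.4] z [ 3.3 13.  18. ] rad [11.5 15.  18.5] [127.  49.  33.]
```

There's no tilt: radius is constant along the barrel, the barrel edge is at 24 mm, and the nose is where expected. I hold briefly, then check the bystanders and hand in.

Emit:
carry_out:
  motion:
    - {"x": 0,"y": 0,"z": -0.001,"rx": 0,"ry": 0,"rz": 0,"claw": 1}
    - {"x": 0,"y": 0,"z": -0.001,"rx": 0,"ry": 0,"rz": 0,"claw": 1}
    - {"x": 0,"y": 0,"z": -0.001,"rx": 0,"ry": 0,"rz": 0,"claw": 1}
    - {"x": 0,"y": 0,"z": -0.001,"rx": 0,"ry": 0,"rz": 0,"claw": 1}
    - {"x": 0,"y": 0,"z": -0.001,"rx": 0,"ry": 0,"rz": 0,"claw": 1}

```text
time_s: 11.5
eef_pos: [0.6194, 0.2179, 0.2166]
tcp_rot: [-1.199, -0.495, -0.313]
force: [0.8, 0.5, -2.1]
opening: 0.0309
```

```bash
python3 chk.py; python3 - <<'E'
from h import *
c=camera("scene"); cv2.imwrite("pics/s11.png",cv2.convertScaleAbs(c["frame"],alpha=1.4)); print(observe()["joint_velocities"].round(4))
import pickle; s=pickle.load(open("scene0.pkl","rb"))
d=cv2.absdiff(c["frame"],s["frame"]).max(2)
for n,(u,v) in dict(bottle=(284,334),can=(332,303),dish=(305,186),scr=(327,158),ring=(388,170),white=(211,311),yel=(226,290),red=(240,273)).items(): print(n,np.median(d[v-8:v+8,u-8:u+8]),(d[v-8:v+8,u-8:u+8]>40).sum())
E
```

```text
[0.61943737 0.21794123 0.21658418] [[0.852, 0.484, -0.199], [0.027, 0.34, 0.94], [0.522, -0.807, 0.277]] [  2.   20.7  92.9  30.9  39.  -24.8] [ 0.81098553  0.45413001 -2.06232196] 0.03086984173749431
focus [0.63475558 0.22916988 0.19024445] turn left deg [-0.08247383  0.23532041  0.0496739 ]
nose [0.63467265 0.22864425 0.19117588] to target TCP [ 0.00019672  0.00054909 -0.00085371] to standoff [-0.02860614 -0.01979292  0.0476911 ]
[ 0.0007  0.0006 -0.0007  0.0007  0.0017  0.0001]
bottle 6.5 0
can 6.0 0
dish 6.0 0
scr 7.0 0
ring 4.0 0
white 8.0 0
yel 8.0 0
red 7.0 0
```

View pics/s11.png

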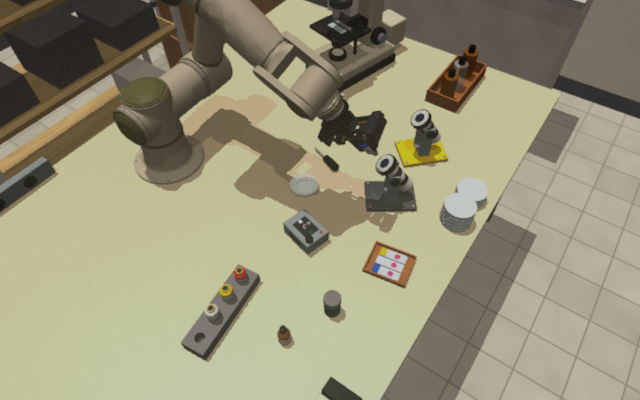

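The full scene shows the objective held by the ring light at (386,160). The blue hole at (200,337) is empty, and everything else is unchanged.

```bash
python3 -c "
from station import *
print(job_done())"
```

```text
the job is handed in; nothing more can be done
None
```

I switched the ring light on, lifted the blue-banded objective out of the rack, and handed the job in at 11.5 s (robot time) with it held in front of the inspection camera. No verdict was reported.

**Toggle:** I pushed it until it stalled at its stop with about 12 N. Its tip then sat where it should be at 0.9 rad in the scene view.

**Final pose:** The nose tip is computed about 1 mm from my estimate of the focus point. The tool axis is within about 0.3° of the camera axis I estimated, which I reckon is good to about 2°. The objective showed no tilt in the fingers by depth, and the arm was at rest.

**Surroundings:** The other objectives, bottle, canister, dish, screwdriver and camera looked unchanged in the scene picture compared with the start.

**Disagreements:**
- **Wrist camera:** it read about 4 mm off from the other two in one direction, for both the rack and the ring light. I took this as calibration error and relied on the top and scene views.
- **Scene image:** the nose tip appeared 1 to 2 pixels (about 2.5 mm each) further from the ring than computed. That is inside the 12 mm tolerance.

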